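Level the imager's drooping lever and hold its bolt from behind the bracket

TASK

The lever on the side bracket of the cell imager has worked loose on its bolt and droops: lift it by its red handle until it is level with the green mark, and let go of the handle. Then reach down into the narrow gap between the bracket and the imager's housing, grip the brass hexagonal bolt head across its two upright flats and keep holding it, so that neither bolt nor lever turns and a colleague can tighten the nut. Finish while still gripping the bolt head, with the lever level and nothing touching its handle, and leave the other things on the bench where they are.

Things in the scene. Friction and masses are not known exactly. Their poses are not given: they have to be found in the camera images.
- imager: Beige cell imager, fixed, turned by up to 0.3 rad. An upright aluminium bracket stands on its left (+y) side. Origin: on the bench under the bolt axis, mid-thickness of the bracket plate; x along the plate away from the robot, y out of the plate away from the housing, z up. Bracket plate 8 mm thick, x -135 to +105 mm, top at z 180 mm. The sizes given for the other points are in this frame.
- stage (a point): Middle of the black stage on top of the housing, z 173 mm, at x +10, y -200 mm of the imager. Housing: x -140 to +160, y -50 to -350 mm. Tilted screen and its neck: y -160 to -380, x +70 to +155, up to z 410 mm.
- gap (a point): Middle of the open top of the gap between bracket plate (y -4 mm) and housing (y -50 mm), 46 mm wide, at x 0, z 180 mm of the imager. A cross plate closes it at x -114 to -122 mm up to z 165 mm, the far end is open; under the bolt it is empty down to the bench.
- green_mark (a point): Green level stripe on the plate's outer (+y) face at the height of the bolt axis, z 150 mm, x -43 to -128 mm of the imager; this point at x -110, y +5 mm, behind the middle of the handle when the lever is level.
- bolt_axis (a point): Point on the bolt axis in the lever's plane: x 0, y +34, z 150 mm of the imager. The axis runs along the imager's y. The grey lever arm, 8 mm thick, 16 mm wide, 110 mm long, lies at y +30 to +38 mm; a dark boss 32 mm across sits at y +4 to +26 and a steel nut at y +38 to +48.
- lever (a joint): Lever angle (rad): 0 = level, pointing to the imager's -x; positive = tip raised, negative = drooping; stops at -1.1 and +0.6; starts at -0.95 to -0.65. Lever, nut, bolt and head are one piece. Stiff greasy bearing: 3 N m per rad/s (0.2 rad/s takes about 6 N at the handle), no spring; left alone it sags by 0.004 to 0.007 rad/s.
- handle: Red round handle at the lever's end, a rod 16 mm thick, 50 mm long, along y of the imager, sticking out away from the bracket. Origin at the rod's centre, 110 mm from the bolt axis, at y +63 mm of the imager; turns with the lever. It can be pinched from above across the rod and turns in the grip.
- bolt_head: Brass hexagonal head in the gap, 24 mm across flats, 16 mm thick. Origin at its centre: x 0, y -18, z 150 mm of the imager, 30 mm under the bracket's top; it spans y -10 to -26 mm, behind it a washer 31 mm across. Turns with the lever; its x axis is normal to the two flats that stand upright, facing the imager's +x and -x, when the lever is level. 70 mm or more free either side along x.
- well_plate: Bystander, leave alone: clear 86 x 128 x 16 mm multi-well plate with green wells on the imager's black stage. Origin at the centre of its underside.
- bottle0: Bystander, leave alone: lab bottle with navy cap, pink contents, 76 mm across, 170 mm tall. Origin at the centre of its underside.
- bottle1: Bystander, leave alone: amber lab bottle with navy cap, 68 mm across, 150 mm tall. Origin at the centre of its underside.
- bottle2: Bystander, leave alone: clear lab bottle with navy cap, 68 mm across, 150 mm tall. Origin at the centre of its underside.
- label_roll: Bystander, leave alone: white label roll standing on its end, 80 mm across, 50 mm tall. Origin at the centre of its underside.
- cap: Bystander, leave alone: loose blue bottle cap, 44 mm across, 18 mm tall. Origin at the centre of its underside.
- spanner: Bystander, leave alone: steel open-ended spanner lying flat, 170 mm long. Origin at the centre of its underside.

How it is judged:
By the outcome, as a careful person would: the job done as asked, in the order asked, and still so for the second after the job is handed in, while the arm keeps its last pose, push and grip.
It also fails if it takes over 45 s, if anything falls off the work surface, if the arm or the gripper's body presses on something with over 40 N, if the wrist force passes 120 N, or if a joint passes its speed limit or range.

ROBOT

A 6-joint arm with a two-finger parallel gripper is mounted at the origin on the work surface. World frame = base frame: x ahead of the robot, y to its left, z up, the work surface at z = 0. Lengths are in m, angles in rad, forces in N, time in s.
With the tool pointing down it reaches from about 0.25 to 0.725 m from the base axis. Payload 4 kg.
Tool frame: the origin (TCP) lies on the centre line of the jaws, within the pads' length; the fingertips stand ahead of it and the grasp point (between the pads) lies 11 mm behind it (bot.tip_extent is the z of the fingertips in the tool frame, in m); z points along the fingers, y is the direction in which the jaws open and shut (so a half turn about z gives the same grasp; the last joint's range is limited). The gripper opens to 85 mm and grips with 20 to 120 N. Pads are 22 mm wide; open, the fingers measure 114 mm over their backs; the gripper's body (76 mm by 85 mm) begins 54 mm behind the grasp point. The pads swing forward as they close: fully open they stand 13 mm farther back than shut.
Start: joints at [-1.184, 0.241, 0.005, 1.335, 0, 1.571], TCP at [0.189, -0.463, 0.239] pointing down, gripper open.
Joint ranges: [-2.72, 2.72], [-1.05, 1.87], [-1.09, 1.28], [-1.99, 2.15], [-1.42, 1.44], [-3.14, 3.14]. Speed limits (rad/s): [2.79, 2.79, 3.14, 3.14, 3.14, 3.14].

INTERFACE

Orientations are given as a unit quaternion [x, y, z, w].
In Python, from workcell import bot gives the robot as it stands.
- The arm moves only by the shell command python3 -m jog 'ROWS'. ROWS is JSON, a list that holds one entry, the list of rows, each a list of 7 numbers: the shift along the world's x, y, z in m, then the turn, a rotation vector about the world's x, y, z in degrees, then the closure in counts, from 0 (fully open) to 255 (shut). In form: [[[tx, ty, tz, ax, ay, az, fingers], ...]]. A call has 1 to 10 rows; each row is the pose to reach, as a shift and turn from the pose commanded when the call began; what a row does not reach only later rows make up. A row lasts 1/12 s, in which the tool goes at most 41.7 mm and 7.16 degrees, less where a joint would pass 70% of its speed; a pose out of reach is approached as far as the arm can. A call with a gripper value outside its range is refused whole. The fingers move at their own pace and stop on an object; the grip force is fixed at half the most. Time passes only in rows, so rows that repeat a pose let the fingers close. It gives the time, the measured TCP pose, the force and the opening at its end, in the units of the state.
- bot.get_obs(): the state, without advancing time (a new reading comes with each control period).
- bot.camera(name): name is "scene" or "side" or "wrist"; returns the picture (420x560x3 uint8, blue, green, red); there is no depth.
- bot.camera_model(name): a dict with "K" (3x3 intrinsics, pixels), "T" (4x4, takes a point from camera to world coordinates). Camera axes: x right, y down, z forward; pixel columns grow to the right and rows downward; lengths in m; the calibration is good to about 2 mm. A picture is of the moment at which its call begins: read the wrist's pose just before it. camera_model takes no time and is no camera call; for the wrist camera it gives the pose at the moment of the call.
- bot.job_done(): hands the job in, once; it reports no verdict.
The state is a dict: "clock": time; "joint_pos": joint angles; "joint_vel": joint speeds; "tau": joint torques, N m; "eef_pos": TCP position; "tool_rot": TCP orientation; "ft_force": force on the tool from outside, world axes, zero at the start; "ft_torque": the same for the moment, N m; "grip_width": finger opening in m.
Only numpy, scipy, OpenCV 4.12 (cv2) and the standard library are available. Lean on these libraries where they do the work, as an engineer would, in place of code of your own. Each camera call takes 0.05 s, during which the arm holds its last target. There are 200 camera calls.

## Working session

There is one attempt and no reset: what is moved stays moved. The work goes in short steps, Python scripts to look and compute and a shell command to move; the robot and the scene stay as the last step left them, time stands still between calls to the robot, and variables do not carry over. Pictures are saved under pics/ and viewed, about 8 in all and at most 12, crops included, and the job is handed in when it is done.

```bash
mkdir -p pics; ls; python3 - <<'E'
from workcell import bot
import cv2,numpy as np
o=bot.get_obs();print({k:np.round(v,3).tolist() for k,v in o.items()},bot.tip_extent)
for n in("scene","side"):
    cv2.imwrite(f"pics/{n}0.png",bot.camera(n)); m=bot.camera_model(n); print(n,np.round(m["K"],1).tolist(),np.round(m["T"],3).tolist())
E
```

```text
pics
{'clock': 0.0, 'joint_pos': [-1.184, 0.241, 0.004, 1.335, 0.0, 1.571], 'joint_vel': [0.001, 0.0, 0.001, -0.0, -0.0, 0.001], 'tau': [0.0, -37.232, 25.241, 0.017, -0.0, -0.0], 'eef_pos': [0.188, -0.462, 0.238], 'tool_rot': [0.981, 0.192, -0.0, -0.001], 'ft_force': [-0.371, -1.039, -0.938], 'ft_torque': [0.013, -0.013, -0.036], 'grip_width': 0.085} 0.008
scene [[459.6, 0.0, 283.4], [0.0, 459.6, 207.7], [0.0, 0.0, 1.0]] [[0.865, 0.31, -0.393, 1.004], [0.501, -0.513, 0.697, -0.714], [0.014, -0.8, -0.6, 0.876], [0.0, 0.0, 0.0, 1.0]]
side [[495.4, 0.0, 281.5], [0.0, 495.4, 201.2], [0.0, 0.0, 1.0]] [[-0.779, -0.333, 0.532, -0.167], [-0.627, 0.422, -0.655, 0.989], [-0.007, -0.843, -0.537, 0.837], [0.0, 0.0, 0.0, 1.0]]
```

View pics/scene0.png

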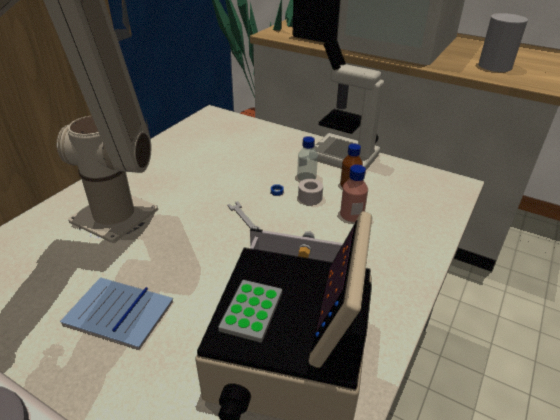

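View pics/side0.png

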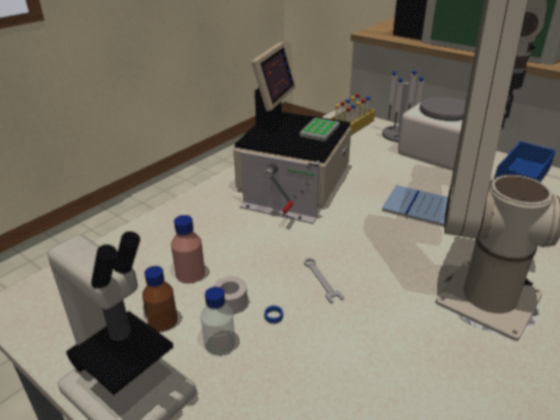

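The side view shows the bracket at about (280,185): nut near (270,170), red handle near (288,207), and green stripe near (300,172). The bolt head is visible in the scene view near (305,251). I'll enlarge both.

```bash
python3 - <<'E'
import cv2,numpy as np
a=cv2.imread("pics/side0.png")[130:230,225:360];b=cv2.imread("pics/scene0.png")[215:285,230:370]
r=lambda i,f:cv2.resize(i,None,fx=f,fy=f,interpolation=cv2.INTER_CUBIC)
A=r(a,4.0);B=r(b,4.0);B=cv2.copyMakeBorder(B,0,0,0,max(0,A.shape[1]-B.shape[1]),0);A=cv2.copyMakeBorder(A,0,0,0,B.shape[1]-A.shape[1],cv2.BORDER_CONSTANT)
c=np.vstack([A,B[:198]]);print(c.shape);cv2.imwrite("pics/c1.png",c)
E
```

```text
(598, 560, 3)
```

View pics/c1.png

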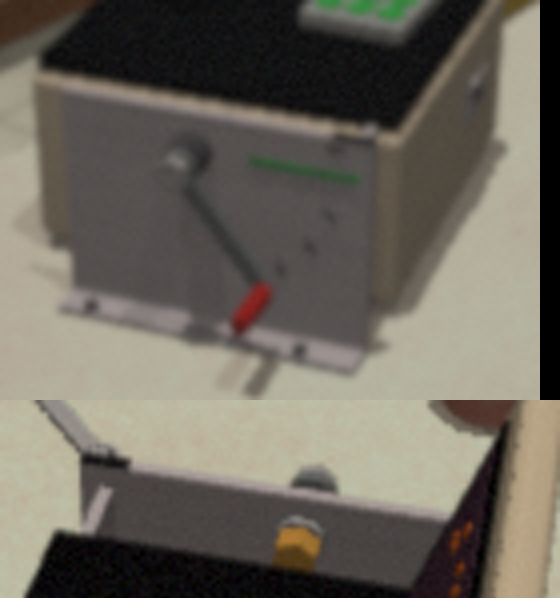

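```bash
cat > h.py <<'E'
import numpy as np
from workcell import bot
from scipy.optimize import least_squares
M={n:bot.camera_model(n) for n in("scene","side")}
def proj(n,P,m=None):
    m=m or M[n];T=np.array(m["T"]);p=np.array(m["K"])@(T[:3,:3].T@(np.asarray(P)-T[:3,3]));return p[:2]/p[2]
def W(q,p):
    c,s=np.cos(q[2]),np.sin(q[2]);return np.array([q[0]+c*p[0]-s*p[1],q[1]+s*p[0]+c*p[1],p[2]])
def lev(a,y): return [-.11*np.cos(a),y,.15+.11*np.sin(a)]
E
python3 - <<'E'
from h import *
S=lambda u,v:(225+u/4,130+v/4);C=lambda u,v:(230+u/4,215+(v-400)/4)
D=[("side",S(250,161),[-.043,.004,.15]),("side",S(358,179),[-.128,.004,.15]),("side",S(62,92),[.105,.004,.18]),("side",S(376,133),[-.135,.004,.18]),
("side",S(177,165),[0,.048,.15]),("side",S(266,288),.038),("side",S(240,328),.088),("scene",C(298,550),[0,-.026,.15]),("scene",C(82,458),[-.135,-.0,.18])]
def f(q): return np.ravel([proj(n,W(q,lev(q[3],P) if np.isscalar(P) else P))-uv for n,uv,P in D])
r=least_squares(f,[.5,-.1,0,-.8],loss="soft_l1");q=r.x;print(q.round(4));print(f(q).reshape(-1,2).round(1))
for k,p in dict(bolt=[0,.034,.15],handle=lev(q[3],.063),level=lev(0,.063),head=[0,-.018,.15],gap=[0,-.027,.18]).items(): print(k,W(q,p).round(4))
E
```

```text
[ 0.649   0.0212  0.3313 -0.902 ]
[[-0.6 -0.5]
 [ 0.8 -0.2]
 [-1.4 -0.3]
 [-0.9  2.3]
 [-1.9  3.2]
 [-0.3  0.7]
 [ 0.5 -0.3]
 [-1.4  2.1]
 [-1.5  0.3]]
bolt [0.6379 0.0533 0.15  ]
handle [0.564  0.0586 0.0637]
level [0.5245 0.045  0.15  ]
head [0.6548 0.0041 0.15  ]
gap [ 0.6578 -0.0044  0.18  ]
```

The fit is good to a few pixels: yaw ≈0.33 rad, lever ≈-0.90 rad, handle near (0.564, 0.059, 0.064). I'll move around the front of the housing to a spot above the handle.

```bash
python3 -m jog '[[[0.21,0.36,0.04,0,0,60,0],[0.21,0.36,0.04,0,0,60,0],[0.21,0.36,0.04,0,0,60,0],[0.21,0.36,0.04,0,0,60,0],[0.21,0.36,0.04,0,0,60,0],[0.21,0.36,0.04,0,0,60,0],[0.21,0.36,0.04,0,0,60,0],[0.21,0.36,0.04,0,0,60,0],[0.21,0.36,0.04,0,0,60,0],[0.21,0.36,0.04,0,0,60,0]]]'
python3 -m jog '[[[0.13,0.17,-0.01,0,0,26.5,0],[0.13,0.17,-0.01,0,0,26.5,0],[0.13,0.17,-0.01,0,0,26.5,0],[0.13,0.17,-0.01,0,0,26.5,0],[0.13,0.17,-0.01,0,0,26.5,0],[0.13,0.17,-0.01,0,0,26.5,0],[0.13,0.17,-0.01,0,0,26.5,0],[0.13,0.17,-0.01,0,0,26.5,0]]]'
python3 - <<'E'
from h import *
import cv2
o=bot.get_obs();m=bot.camera_model("wrist");print(o["eef_pos"],o["tool_rot"],o["ft_force"])
i=bot.camera("wrist");cv2.imwrite("pics/w1.png",i);np.save("w1T.npy",m["T"]);print(np.round(m["K"],1).tolist(),np.round(m["T"],3).tolist())
q=[.649,.0212,.3313,-.902]
for p in ([-.128,.004,.15],[-.135,.0,.18],[0,0,.18],lev(q[3],.088),lev(q[3],.038),[0,.048,.15],[0,-.018,.162]): print(p,proj(0,W(q,p),m))
E
```

```text
clock: 0.93
eef_pos: [0.3979, -0.1028, 0.2792]
tool_rot: [0.753, 0.658, -0.0, -0.0]
ft_force: [1.1, -0.9, 0.2]
grip_width: 0.0853
clock: 1.6
eef_pos: [0.5269, 0.0652, 0.2682]
tool_rot: [0.583, 0.813, -0.001, -0.001]
ft_force: [0.4, -0.4, -0.1]
grip_width: 0.0852
[0.5269453  0.06517366 0.26824154] [ 5.82774481e-01  8.12632965e-01 -1.00827630e-03 -7.43460632e-04] [ 0.40996157 -0.3548451  -0.06674171]
[[334.0, 0.0, 282.2], [0.0, 334.0, 210.0], [0.0, 0.0, 1.0]] [[0.947, 0.31, 0.079, 0.506], [0.32, -0.915, -0.247, 0.128], [-0.004, 0.259, -0.966, 0.403], [0.0, 0.0, 0.0, 1.0]]
[-0.128, 0.004, 0.15] [251.23776747 296.99492352]
[-0.135, 0.0, 0.18] [238.49122746 321.93451824]
[0, 0, 0.18] [416.65751173 321.46205143]
[np.float64(-0.06820462795039553), 0.088, np.float64(0.06369745817098939)] [314.89766142 180.34149829]
[np.float64(-0.06820462795039553), 0.038, np.float64(0.06369745817098939)] [313.96999624 226.76159715]
[0, 0.048, 0.15] [408.2130918  247.51325363]
[0, -0.018, 0.162] [406.08198384 327.97559796]
```

View pics/w1.png

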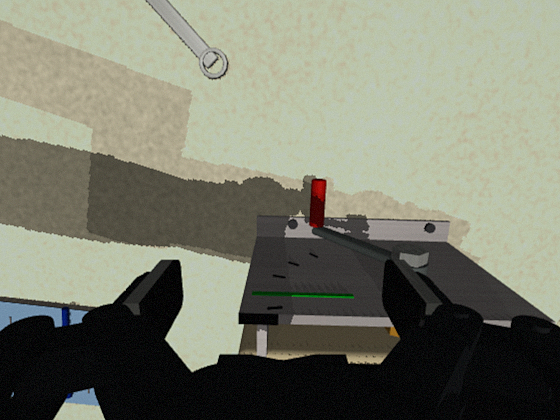

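The view matches the prediction within about 4 px: handle (320,180)–(317,226), stripe (252,294)–(353,296), plate corner (239,317). I'll refit with these points.

```bash
cat > fit.py <<'E'
from h import *
m=dict(K=bot.camera_model("wrist")["K"],T=np.load("w1T.npy"))
S=lambda u,v:(225+u/4,130+v/4);C=lambda u,v:(230+u/4,215+(v-400)/4)
D=[("side",S(250,161),[-.043,.004,.15]),("side",S(358,179),[-.128,.004,.15]),("side",S(266,288),.038),("side",S(240,328),.088),("scene",C(298,550),[0,-.026,.15]),("scene",C(82,458),[-.135,-.0,.18]),
("w",(252,294.5),[-.128,.004,.15]),("w",(353.5,296),[-.043,.004,.15]),("w",(239,316),[-.135,.004,.18]),("w",(319.5,181),.088),("w",(317,226),.038)]
def f(q): return np.ravel([proj(n,W(q,lev(q[3],P) if np.isscalar(P) else P),m if n=="w" else None)-uv for n,uv,P in D])
r=least_squares(f,[.65,.02,.3,-.8],loss="soft_l1");q=r.x;np.save("q.npy",q)
if __name__=="__main__":
    print(q.round(4));print(f(q).reshape(-1,2).round(1).tolist())
    for k,p in dict(handle=lev(q[3],.063),grip=lev(q[3],.075),level=lev(0,.075),head=[0,-.018,.15],hgrip=[0,-.023,.15]).items(): print(k,W(q,p).round(4))
    o=bot.get_obs();print(o["eef_pos"],W(q,lev(q[3],.075))-o["eef_pos"])
    qq=o["tool_rot"];from scipy.spatial.transform import Rotation as R;y=R.from_quat(qq).as_matrix()[:,1];print("tool y yaw",np.arctan2(y[1],y[0]))
E
python3 fit.py
```

```text
[ 0.65    0.0209  0.3153 -0.9215]
[[-1.0, -0.5], [0.3, -0.0], [-1.4, 1.0], [-0.9, -0.0], [-1.3, 2.2], [-0.9, -0.0], [0.3, 0.9], [-0.2, 0.6], [0.5, -0.6], [-0.8, -1.4], [-0.1, -0.1]]
handle [0.5672 0.0602 0.0624]
grip [0.5635 0.0716 0.0624]
level [0.5222 0.0581 0.15  ]
head [0.6556 0.0038 0.15  ]
hgrip [ 0.6571 -0.0009  0.15  ]
[0.52672188 0.06444439 0.26873106] [ 0.03680184  0.0071794  -0.20634634]
tool y yaw 0.32516752544842276
```

```bash
python3 -m jog '[[[0.037,0.008,0,0,0,-0.5,0],[0.037,0.008,-0.04,0,0,-0.5,0],[0.037,0.008,-0.08,0,0,-0.5,0],[0.037,0.008,-0.12,0,0,-0.5,0],[0.037,0.008,-0.16,0,0,-0.5,0],[0.037,0.008,-0.19,0,0,-0.5,0],[0.037,0.008,-0.215,0,0,-0.5,0],[0.037,0.008,-0.215,0,0,-0.5,120],[0.037,0.008,-0.215,0,0,-0.5,255],[0.037,0.008,-0.215,0,0,-0.5,255]]]'
python3 -m jog '[[[0,0,0,0,0,0,255],[0,0,0,0,0,0,255],[0,0,0,0,0,0,255],[0,0,0,0,0,0,255]]]'
python3 - <<'E'
from h import *
import cv2
cv2.imwrite("pics/w2.png",bot.camera("wrist"));o=bot.get_obs()
q=np.load("q.npy");print(o["eef_pos"],o["grip_width"],W(q,lev(q[3],.075)))
E
```

```text
clock: 2.48
eef_pos: [0.5657, 0.0723, 0.0563]
tool_rot: [0.587, 0.809, 0.001, 0.001]
ft_force: [0.7, -0.1, 0.8]
grip_width: 0.0516
clock: 2.82
eef_pos: [0.5652, 0.0728, 0.0556]
tool_rot: [0.587, 0.81, 0.0, 0.001]
ft_force: [-0.7, -1.6, 1.7]
grip_width: 0.0139
[0.56540115 0.07288859 0.05541802] 0.013659010619738076 [0.56352372 0.07162378 0.06238472]
```

View pics/w2.png

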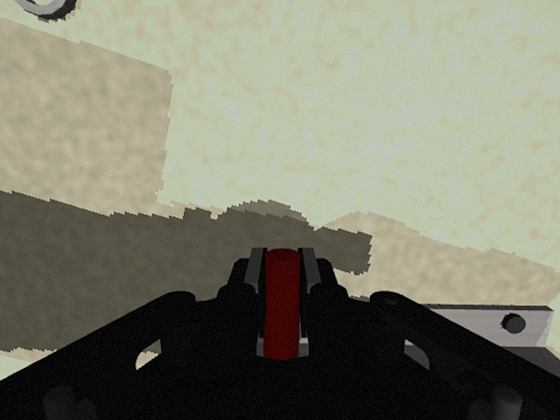

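The rod is pinched between the pads, at about (283,300). Next I'll compute the lifting arc.

```bash
python3 - <<'E'
from h import *
q=np.load("q.npy");a=np.linspace(q[3],.04,31);P=np.array([W(q,lev(t,.075)) for t in a])
for k in range(0,30,10): print(",".join("[%.4f,%.4f,%.4f,0,0,0,255]"%tuple(p-P[k]) for p in P[k+1:k+11]),"\n")
E
```

```text
[-0.0026,-0.0009,0.0022,0,0,0,255],[-0.0052,-0.0017,0.0044,0,0,0,255],[-0.0077,-0.0025,0.0068,0,0,0,255],[-0.0101,-0.0033,0.0092,0,0,0,255],[-0.0125,-0.0041,0.0117,0,0,0,255],[-0.0148,-0.0048,0.0143,0,0,0,255],[-0.0169,-0.0055,0.0170,0,0,0,255],[-0.0191,-0.0062,0.0197,0,0,0,255],[-0.0211,-0.0069,0.0225,0,0,0,255],[-0.0230,-0.0075,0.0254,0,0,0,255] 

[-0.0019,-0.0006,0.0029,0,0,0,255],[-0.0036,-0.0012,0.0059,0,0,0,255],[-0.0053,-0.0017,0.0090,0,0,0,255],[-0.0069,-0.0022,0.0121,0,0,0,255],[-0.0083,-0.0027,0.0153,0,0,0,255],[-0.0097,-0.0032,0.0185,0,0,0,255],[-0.0110,-0.0036,0.0217,0,0,0,255],[-0.0122,-0.0040,0.0250,0,0,0,255],[-0.0133,-0.0043,0.0284,0,0,0,255],[-0.0142,-0.0046,0.0317,0,0,0,255] 

[-0.0009,-0.0003,0.0034,0,0,0,255],[-0.0016,-0.0005,0.0068,0,0,0,255],[-0.0023,-0.0008,0.0103,0,0,0,255],[-0.0029,-0.0009,0.0138,0,0,0,255],[-0.0033,-0.0011,0.0173,0,0,0,255],[-0.0037,-0.0012,0.0208,0,0,0,255],[-0.0039,-0.0013,0.0243,0,0,0,255],[-0.0041,-0.0013,0.0278,0,0,0,255],[-0.0041,-0.0013,0.0313,0,0,0,255],[-0.0040,-0.0013,0.0349,0,0,0,255]
```

```bash
python3 -m jog '[[[-0.0026,-0.0009,0.0022,0,0,0,255],[-0.0052,-0.0017,0.0044,0,0,0,255],[-0.0077,-0.0025,0.0068,0,0,0,255],[-0.0101,-0.0033,0.0092,0,0,0,255],[-0.0125,-0.0041,0.0117,0,0,0,255],[-0.0148,-0.0048,0.0143,0,0,0,255],[-0.0169,-0.0055,0.017,0,0,0,255],[-0.0191,-0.0062,0.0197,0,0,0,255],[-0.0211,-0.0069,0.0225,0,0,0,255],[-0.023,-0.0075,0.0254,0,0,0,255]]]'
python3 -m jog '[[[-0.0019,-0.0006,0.0029,0,0,0,255],[-0.0036,-0.0012,0.0059,0,0,0,255],[-0.0053,-0.0017,0.009,0,0,0,255],[-0.0069,-0.0022,0.0121,0,0,0,255],[-0.0083,-0.0027,0.0153,0,0,0,255],[-0.0097,-0.0032,0.0185,0,0,0,255],[-0.011,-0.0036,0.0217,0,0,0,255],[-0.0122,-0.004,0.025,0,0,0,255],[-0.0133,-0.0043,0.0284,0,0,0,255],[-0.0142,-0.0046,0.0317,0,0,0,255]]]'
```

```text
clock: 3.7
eef_pos: [0.5439, 0.0663, 0.0791]
tool_rot: [0.587, 0.81, 0.002, 0.001]
ft_force: [8.1, 0.9, -10.8]
grip_width: 0.0136
clock: 4.53
eef_pos: [0.5285, 0.0615, 0.11]
tool_rot: [0.587, 0.81, 0.001, 0.0]
ft_force: [8.7, 1.4, -13.3]
grip_width: 0.0136
```

```bash
python3 -m jog '[[[-0.0009,-0.0003,0.0034,0,0,0,255],[-0.0016,-0.0005,0.0068,0,0,0,255],[-0.0023,-0.0008,0.0103,0,0,0,255],[-0.0029,-0.0009,0.0138,0,0,0,255],[-0.0033,-0.0011,0.0173,0,0,0,255],[-0.0037,-0.0012,0.0208,0,0,0,255],[-0.0039,-0.0013,0.0243,0,0,0,255],[-0.0041,-0.0013,0.0278,0,0,0,255],[-0.0041,-0.0013,0.0313,0,0,0,255],[-0.004,-0.0013,0.0349,0,0,0,255]]]'
python3 -m jog '[[[0,0,0,0,0,0,255],[0,0,0,0,0,0,255],[0,0,0,0,0,0,255]]]'
python3 - <<'E'
from h import *
import cv2
for n in("side","wrist"): cv2.imwrite(f"pics/{n}3.png",bot.camera(n))
a=cv2.imread("pics/side3.png")[130:230,225:360]
cv2.imwrite("pics/c3.png",cv2.resize(a,None,fx=5,fy=5,interpolation=cv2.INTER_CUBIC))
q=np.load("q.npy")
for a in(-.05,0,.05):print(a,[((proj("side",W(q,lev(a,y)))-[225,130])*5).round(0) for y in(.038,.088)])
o=bot.get_obs();print(o["eef_pos"],o["ft_force"],W(q,lev(0.04,.075)))
E
```

```text
clock: 5.37
eef_pos: [0.5223, 0.0596, 0.1451]
tool_rot: [0.587, 0.81, -0.001, -0.001]
ft_force: [3.2, -1.4, -11.3]
grip_width: 0.0134
clock: 5.62
eef_pos: [0.5222, 0.0596, 0.1466]
tool_rot: [0.587, 0.81, -0.001, -0.001]
ft_force: [-3.9, -1.2, -1.7]
grip_width: 0.0133
-0.05 [array([399., 255.]), array([370., 299.])]
0 [array([400., 246.]), array([370., 290.])]
0.05 [array([400., 238.]), array([370., 281.])]
[0.52224296 0.05965052 0.14653571] [-4.36190508 -2.30331031 -1.89529624] [0.52226112 0.05816482 0.15439883]
```

View pics/c3.png

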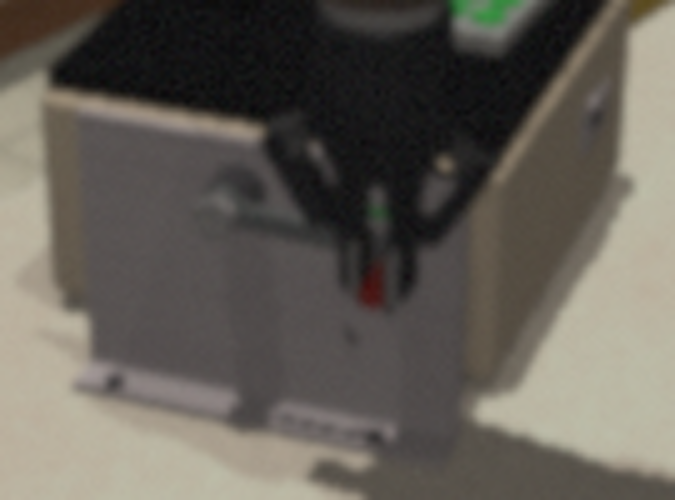

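The handle is within about 0.03 rad of level (end near (370,292), level predicted at (370,290)). I'll add 2 mm to allow for sag, release, go up, and look from above the gap.

```bash
python3 -m jog '[[[0,0,0.001,0,0,0,255],[0,0,0.002,0,0,0,255],[0,0,0.002,0,0,0,255],[0,0,0.002,0,0,0,255],[0,0,0.002,0,0,0,0],[0,0,0.002,0,0,0,0],[0,0,0.002,0,0,0,0],[0,0,0.002,0,0,0,0]]]'
python3 -m jog '[[[0,0,0.03,0,0,0,0],[0,0,0.07,0,0,0,0],[0,0,0.11,0,0,0,0],[0.04,-0.02,0.11,0,0,0,0],[0.08,-0.035,0.11,0,0,0,0],[0.11,-0.05,0.11,0,0,0,0],[0.11,-0.05,0.11,0,0,0,0],[0.11,-0.05,0.11,0,0,0,0]]]'
python3 - <<'E'
from h import *
import cv2
m=bot.camera_model("wrist");i=bot.camera("wrist");cv2.imwrite("pics/w4.png",i);np.save("w4T.npy",m["T"])
s=bot.camera("side");cv2.imwrite("pics/side4.png",s)
a=cv2.resize(s[130:230,225:360],None,fx=3,fy=3,interpolation=cv2.INTER_CUBIC)[:,:400]
c=np.zeros((600,800,3),np.uint8);c[:300,:400]=a;c[:300,400:]=i[60:360:1,:400][:300]
cv2.imwrite("pics/c4.png",np.hstack([i,cv2.copyMakeBorder(cv2.resize(s[140:205,270:330],None,fx=4,fy=4,interpolation=cv2.INTER_CUBIC),0,160,0,0,0)]))
q=np.load("q.npy")
for a in(-.05,0,.05):print(a,[((proj("side",W(q,lev(a,y)))-[270,140])*4).round(0)+[560,0] for y in(.038,.088)],[proj(0,W(q,lev(a,y)),m).round(1) for y in(.038,.088)])
for p in([-.128,.004,.15],[-.043,.004,.15],[0,-.01,.1639],[0,-.026,.1639],[0,0,.18],[-.135,-.004,.18]):print(p,proj(0,W(q,p),m).round(1),((proj("side",W(q,p))-[270,140])*4).round(0)+[560,0])
o=bot.get_obs();print(o["eef_pos"],o["clock"])
E
```

```text
clock: 6.38
eef_pos: [0.5251, 0.0602, 0.1493]
tool_rot: [0.586, 0.81, 0.001, 0.001]
ft_force: [0.4, -0.3, 0.7]
grip_width: 0.0616
clock: 7.05
eef_pos: [0.635, 0.0089, 0.2559]
tool_rot: [0.587, 0.809, -0.0, -0.001]
ft_force: [0.2, 0.6, 0.9]
grip_width: 0.0855
-0.05 [array([699., 164.]), array([676., 199.])] [array([156.4, 151.1]), array([149.3,  77.9])]
0 [array([700., 157.]), array([676., 192.])] [array([153.4, 151.8]), array([145.9,  76.9])]
0.05 [array([700., 150.]), array([676., 185.])] [array([150.6, 152.5]), array([142.8,  75.8])]
[-0.128, 0.004, 0.15] [133.7 198.3] [739. 139.]
[-0.043, 0.004, 0.15] [248.6 198.3] [626. 119.]
[0, -0.01, 0.1639] [307.8 221.9] [577.  83.]
[0, -0.026, 0.1639] [307.4 243.2] [585.  74.]
[0, 0, 0.18] [309.8 214.5] [572.  70.]
[-0.135, -0.004, 0.18] [104.8 220.4] [754.  98.]
[0.63323927 0.01000871 0.25787436] 7.15
```

View pics/c4.png

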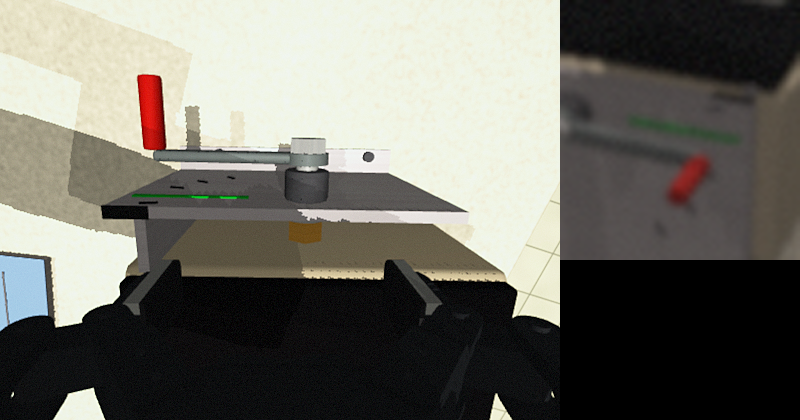

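The lever stayed close to level: its handle end is near (149,75) in the wrist view. The brass head, at (305,232), is about 1.5 mm toward imager -x from the prediction. I'll go down into the gap with jaws open.

```bash
python3 -m jog '[[[0.0105,-0.005,-0.02,0,0,0,0],[0.021,-0.0105,-0.03,0,0,0,0],[0.021,-0.0105,-0.05,0,0,0,0],[0.021,-0.0105,-0.06,0,0,0,0],[0.021,-0.0105,-0.07,0,0,0,0],[0.021,-0.0105,-0.08,0,0,0,0],[0.021,-0.0105,-0.08,0,0,0,0]]]'
python3 - <<'E'
from h import *
import cv2
m=bot.camera_model("wrist");o=bot.get_obs();i=bot.camera("wrist");cv2.imwrite("pics/w5.png",i)
q=np.load("q.npy");print(o["eef_pos"],W(q,[-.001,-.022,.139])-o["eef_pos"])
for p in([0,-.01,.1639],[0,-.026,.1639],[0,-.004,.18],[0,-.05,.173]):print(p,proj(0,W(q,p),m).round(1))
E
```

```text
clock: 7.73
eef_pos: [0.6529, -0.0002, 0.1766]
tool_rot: [0.586, 0.81, -0.001, -0.001]
ft_force: [-0.8, -1.4, -0.1]
grip_width: 0.0854
[ 6.52874889e-01 -1.67175514e-04  1.76564616e-01] [ 0.00300896 -0.0001128  -0.03756462]
[0, -0.01, 0.1639] [290.3 242.7]
[0, -0.026, 0.1639] [290. 274.]
[0, -0.004, 0.18] [291.2 242.8]
[0, -0.05, 0.173] [290. 329.]
```

View pics/w5.png

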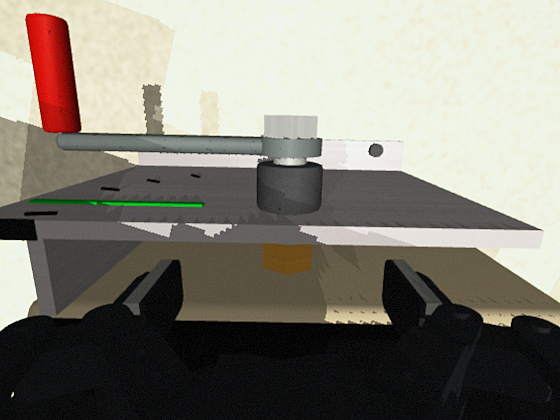

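The head is at (288,258), about 3 mm toward +x of the jaw centre. I'll correct that, go down, and grip.

```bash
python3 -m jog '[[[0.003,0.0005,-0.005,0,0,0,0],[0.003,0.0005,-0.015,0,0,0,0],[0.003,0.0005,-0.025,0,0,0,0],[0.003,0.0005,-0.032,0,0,0,0],[0.003,0.0005,-0.037,0,0,0,0],[0.003,0.0005,-0.037,0,0,0,0]]]'
python3 -m jog '[[[0,0,0,0,0,0,255],[0,0,0,0,0,0,255],[0,0,0,0,0,0,255],[0,0,0,0,0,0,255],[0,0,0,0,0,0,255],[0,0,0,0,0,0,255],[0,0,0,0,0,0,255],[0,0,0,0,0,0,255]]]'
python3 - <<'E'
from h import *
import cv2
from scipy.spatial.transform import Rotation as R
o=bot.get_obs();q=np.load("q.npy");m=bot.camera_model("wrist")
i=bot.camera("wrist");s=bot.camera("side");cv2.imwrite("pics/w6.png",i);cv2.imwrite("pics/side6.png",s)
cv2.imwrite("pics/c6.png",np.hstack([i,cv2.copyMakeBorder(cv2.resize(s[140:205,270:330],None,fx=4,fy=4,interpolation=cv2.INTER_CUBIC),0,160,0,0,0)]))
print(o["eef_pos"],o["ft_force"],o["ft_torque"],o["grip_width"]);print(R.from_euler("z",-q[2]).as_matrix()@R.from_quat(o["tool_rot"]).as_matrix())
for a in(-.03,0,.03):print(a,[((proj("side",W(q,lev(a,y)))-[270,140])*4).round(0)+[560,0] for y in(.038,.088)],[proj(0,W(q,lev(a,y)),m).round(1) for y in(.038,.088)])
for p in([-.128,.004,.15],[-.043,.004,.15],[0,.034,.15]):print(p,proj(0,W(q,p),m).round(1),((proj("side",W(q,p))-[270,140])*4).round(0)+[560,0])
E
```

```text
clock: 8.28
eef_pos: [0.6563, -0.0002, 0.1389]
tool_rot: [0.587, 0.81, -0.001, -0.001]
ft_force: [-0.3, 0.9, 0.2]
grip_width: 0.0851
clock: 8.95
eef_pos: [0.6557, -0.0009, 0.142]
tool_rot: [0.587, 0.81, -0.001, -0.001]
ft_force: [-5.9, -2.0, 5.2]
grip_width: 0.0228
[ 0.6557395  -0.00086468  0.14201106] [-5.88688593 -1.97242332  5.15375107] [-0.31883554  1.18531973 -0.23311852] 0.022782868319885546
[[-7.76581525e-04  9.99995587e-01 -2.86771575e-03]
 [ 9.99999676e-01  7.75964705e-04 -2.16197492e-04]
 [-2.13971291e-04 -2.86788272e-03 -9.99995865e-01]]
-0.03 [array([700., 161.]), array([676., 196.])] [array([ -2.9, 136.2]), array([-35.3, -13.1])]
0 [array([700., 157.]), array([676., 192.])] [array([-10.4, 136.6]), array([-44.5, -16.9])]
0.03 [array([700., 153.]), array([676., 188.])] [array([-18. , 137.1]), array([-54.1, -20.9])]
[-0.128, 0.004, 0.15] [-36.  223.9] [739. 139.]
[-0.043, 0.004, 0.15] [177.  224.1] [626. 119.]
[0, 0.034, 0.15] [285.4 147.6] [555. 128.]
```

View pics/c6.png

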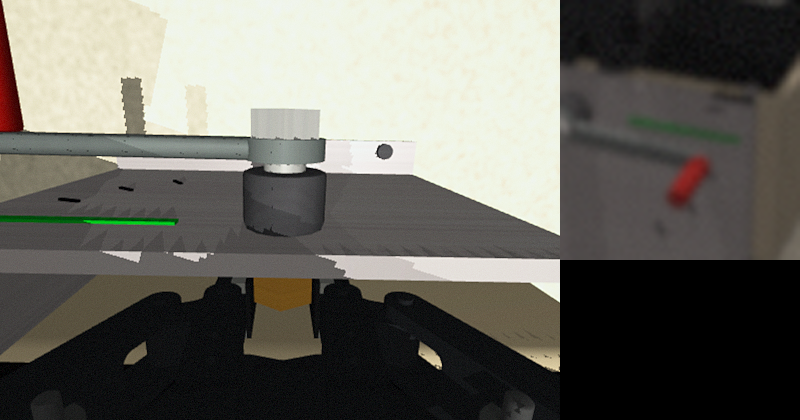

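The jaws hold the head: it is brass between the pads at (283,292), width 22.8 mm. The handle may be slightly low. I'll hold a few more rows, then measure the lever angle from the rod's silhouette in both cameras.

```bash
python3 -m jog '[[[0,0,0,0,0,0,255],[0,0,0,0,0,0,255],[0,0,0,0,0,0,255],[0,0,0,0,0,0,255],[0,0,0,0,0,0,255]]]'
cat > ang.py <<'E'
from h import *
import cv2,sys
from scipy.optimize import brentq
q=np.load("q.npy")
def rodpts(a):
    t=np.linspace(0,2*np.pi,48);c=np.array(lev(a,0))
    return [W(q,[c[0]+.008*np.cos(u),y,c[2]+.008*np.sin(u)]) for y in(.038,.088) for u in t]
def mask(a,n,m,k=8):
    P=np.array([proj(n,p,m) for p in rodpts(a)]);h=cv2.convexHull(P.astype(np.float32));I=np.zeros((420*k,560*k),np.uint8)
    cv2.fillConvexPoly(I,np.round(((h+.5)*k)).astype(np.int32),255);return cv2.resize(I,(560,420),interpolation=cv2.INTER_AREA)/255.
def cen(w): v,u=np.indices(w.shape);return np.array([(w*u).sum(),(w*v).sum()])/w.sum()
def redness(i):
    i=i.astype(float);r=i[:,:,2]-np.maximum(i[:,:,0],i[:,:,1]);w=np.clip((r-25)/50,0,1);w[:, :][cv2.connectedComponents((w>0).astype(np.uint8))[1]==0]=0;return w
def greenw(i):
    i=i.astype(float);return (i[:,:,1]-np.maximum(i[:,:,0],i[:,:,2])>12).astype(float)
def side(i):
    w=redness(i);R=np.zeros_like(w);R[160:225,270:325]=1;c=cen(w*R);g=greenw(i);G=np.zeros_like(w);G[165:178,280:320]=1;gc=cen(g*G)
    gp=(proj("side",W(q,[-.0855,.004,.15])));b=gc-gp
    A=np.linspace(-.15,.15,13);C=np.array([cen(mask(a,"side",None)) for a in A]);
    for tag,cc in(("raw",c),("vs stripe",c-b)): print(tag,"obs",cc.round(2),"angle by row",np.interp(-cc[1],-C[:,1],A).round(4),"col pred",C[6].round(2))
    print("stripe bias",b.round(2),"n",(g*G).sum(),(w*R).sum())
def wrist(i,m):
    w=redness(i)>.5
    for r in range(15,131,15):
        e=np.flatnonzero(w[r]);
        if len(e)==0: continue
        A=np.linspace(-.15,.15,13);E=[]
        for a in A:
            f=np.flatnonzero(mask(a,0,m)[r]>.5);E.append(f.max() if len(f) else np.nan)
        E=np.array(E,float);k=~np.isnan(E);print("row",r,"edge",e.max(),"angle",np.interp(-e.max(),-E[k],A[k]).round(4))
if __name__=="__main__":
    m=bot.camera_model("wrist");o=bot.get_obs();i=bot.camera("wrist");print(o["eef_pos"],o["grip_width"],o["ft_force"].round(1),o["ft_torque"].round(2))
    wrist(i,m);S=[bot.camera("side") for _ in range(3)];side(np.mean(S,0))
    cv2.imwrite("pics/w7.png",i)
    for n in("4","6"): side(cv2.imread(f"pics/side{n}.png"))
E
python3 ang.py
```

```text
clock: 9.47
eef_pos: [0.6557, -0.0009, 0.142]
tool_rot: [0.587, 0.81, -0.001, -0.001]
ft_force: [-5.8, -1.9, 4.5]
grip_width: 0.0225
[ 0.65572299 -0.00088046  0.14199897] 0.02246024336195213 [-5.8 -1.9  4.5] [-0.25  1.18 -0.14]
row 15 edge 2 angle -0.05
row 30 edge 5 angle -0.0417
row 45 edge 7 angle -0.0375
row 60 edge 10 angle -0.0375
row 75 edge 13 angle -0.0375
row 90 edge 15 angle -0.035
row 105 edge 17 angle -0.03
row 120 edge 20 angle -0.03
raw obs [301.71 184.33] angle by row -0.0166 col pred [302.03 183.76]
vs stripe obs [302.86 184.57] angle by row -0.0234 col pred [302.03 183.76]
stripe bias [-1.15 -0.24] n 58.0 58.199999999999996
raw obs [301.69 184.04] angle by row -0.008 col pred [302.03 183.76]
vs stripe obs [302.15 184.19] angle by row -0.0123 col pred [302.03 183.76]
stripe bias [-0.46 -0.15] n 53.0 58.03999999999999
raw obs [301.71 184.33] angle by row -0.0163 col pred [302.03 183.76]
vs stripe obs [302.6  184.53] angle by row -0.0222 col pred [302.03 183.76]
stripe bias [-0.89 -0.2 ] n 55.0 58.02
```

The two cameras give roughly -0.02 to -0.035 rad, so the lever is slightly low. The grip is firm, so I'll tilt the held head up 1.5° about the bolt axis, relieve the small side load, and measure again.

```bash
python3 -m jog '[[[-0.0003,-0.0001,0.001,-0.12,0.36,0,255],[-0.0006,-0.0002,0.002,-0.23,0.71,0,255],[-0.0006,-0.0002,0.003,-0.35,1.07,0,255],[-0.0006,-0.0002,0.003,-0.47,1.43,0,255],[-0.0006,-0.0002,0.003,-0.47,1.43,0,255],[-0.0006,-0.0002,0.003,-0.47,1.43,0,255],[-0.0006,-0.0002,0.003,-0.47,1.43,0,255],[-0.0006,-0.0002,0.003,-0.47,1.43,0,255]]]'
python3 ang.py | head -15
```

```text
clock: 10.33
eef_pos: [0.6555, -0.0009, 0.1422]
tool_rot: [0.587, 0.81, -0.012, -0.009]
ft_force: [-3.6, -3.9, -16.1]
grip_width: 0.0226
[ 0.65553576 -0.00088729  0.14221662] 0.02257650589685324 [ -3.6  -3.9 -16.1] [-0.84  0.48 -0.16]
row 15 edge 3 angle -0.025
row 30 edge 5 angle -0.0125
row 45 edge 8 angle -0.0125
row 60 edge 10 angle -0.0083
row 75 edge 13 angle -0.0083
row 90 edge 16 angle -0.0083
row 105 edge 18 angle -0.005
row 120 edge 21 angle -0.005
raw obs [301.75 183.37] angle by row 0.0111 col pred [302.03 183.76]
vs stripe obs [302.39 183.49] angle by row 0.0077 col pred [302.03 183.76]
stripe bias [-0.65 -0.12] n 58.0 58.83333333333333
raw obs [301.69 184.04] angle by row -0.008 col pred [302.03 183.76]
vs stripe obs [302.15 184.19] angle by row -0.0123 col pred [302.03 183.76]
stripe bias [-0.46 -0.15] n 53.0 58.03999999999999
```

The lever now reads level within about 0.01 rad in both views. I'll take off the 16 N vertical load, hold, and check again.

```bash
python3 -m jog '[[[0,0,-0.001,0,0,0,255],[0,0,-0.0023,0,0,0,255],[0,0,-0.0023,0,0,0,255],[0,0,-0.0023,0,0,0,255],[0,0,-0.0023,0,0,0,255],[0,0,-0.0023,0,0,0,255],[0,0,-0.0023,0,0,0,255],[0,0,-0.0023,0,0,0,255],[0,0,-0.0023,0,0,0,255],[0,0,-0.0023,0,0,0,255]]]'
python3 ang.py | head -11
python3 - <<'E'
from workcell import bot
import cv2,numpy as np
a=cv2.imread("pics/w7.png");s=bot.camera("side");c=bot.camera("scene")
r=cv2.resize(s[130:230,225:345],(240,200),interpolation=cv2.INTER_CUBIC);t=cv2.resize(c[200:310,200:332],(240,200))
cv2.imwrite("pics/f.png",np.hstack([a,np.vstack([r,t,np.zeros((20,240,3),np.uint8)])]))
E
```

```text
clock: 11.37
eef_pos: [0.6556, -0.0009, 0.1422]
tool_rot: [0.587, 0.81, -0.012, -0.008]
ft_force: [-6.2, -4.0, -7.0]
grip_width: 0.0225
[ 0.65557193 -0.00088976  0.14215571] 0.022549176772030895 [-6.2 -4.  -7. ] [-0.83  1.15 -0.2 ]
row 15 edge 2 angle -0.025
row 30 edge 5 angle -0.0167
row 45 edge 7 angle -0.0125
row 60 edge 10 angle -0.0125
row 75 edge 13 angle -0.0125
row 90 edge 15 angle -0.0083
row 105 edge 19 angle -0.0125
row 120 edge 20 angle -0.0042
raw obs [301.77 183.4 ] angle by row 0.0104 col pred [302.03 183.76]
vs stripe obs [302.65 183.62] angle by row 0.0041 col pred [302.03 183.76]
```

View pics/f.png

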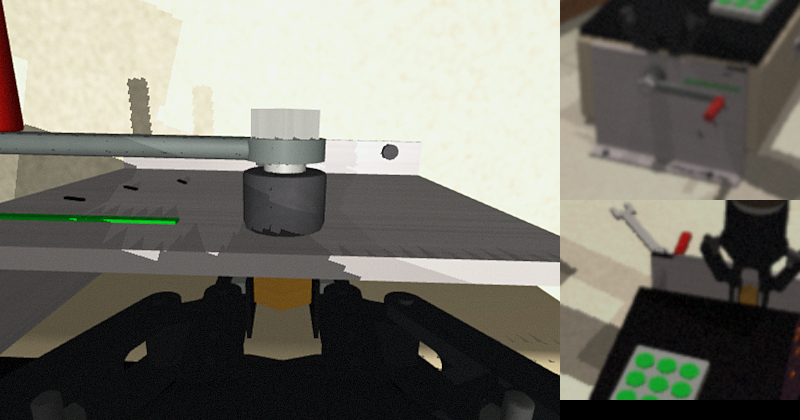

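The brass head sits between the pads at (283,292). The handle is free and level, the side crop shows the lever parallel to the stripe, and the well plate and spanner look undisturbed. Handing in.

```bash
python3 -c "
from workcell import bot
print(bot.job_done())"
```

```text
the job is handed in; nothing more can be done
None
```

I lifted the lever by its red handle until it was level and let go. Then I reached into the gap, gripped the brass bolt head across its upright flats, and handed the job in while still holding it. The last move ended at 11.4 s of the 45 s allowed.

- **Lever angle:** just after gripping, the lever was about 0.02–0.035 rad low. I tilted the held head up by about 1.5° to bring it level. The last measurements disagree slightly: the side camera gave about +0.004 to +0.010 rad and the wrist camera about -0.004 to -0.025 rad, mostly near -0.012.
- **Grip:** the finger opening stayed steady at 22.5 mm on the 24 mm head. The opening reads a little under true size; it showed 13.6 mm on the 16 mm handle. Remaining load on the wrist was about 10 N.
- **Surroundings:** nothing was touching the handle. The well plate and spanner looked undisturbed in the final pictures. I did not re-check the bottles, label roll and cap, but the arm never went near them.

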